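# Dress a spring cup from the nested stack and cap it

### The job

Lift only the top aluminium spring cup off the nested stack, leaving the cups below seated in their wooden block, and rub its underside along the emery board from right beside the clamp bar to the free end, pressing lightly and steadily all the way so that the cushioned plate gives a few millimetres. Then stand the cup upright in the white tray and close its mouth with the red dust cap, pushed in until it lies flat on the rim. Set things down gently instead of dropping them, and leave everything else on the bench where it is.

Things in the scene. Friction and masses are not known exactly. Their poses are not given: they have to be found in the camera images.
- cup_top: top one of three alike silver aluminium cups nested in a stack (75 g). Round: flange 60 mm in diameter, 39 to 46 mm above the underside; under it a shoulder narrowing to 52 mm at 30 mm, then a pilot tapering from 45 mm to a flat underside of 30 mm. Mouth 47 mm wide, tapering inwards; bottom 6 mm thick with a 14 mm hole. Origin: centre of the underside; z up through the mouth, height 46 mm
- cup_mid: second cup of the stack, same shape and origin. Each cup sits 16 mm above the next, 30 mm deep in it with 1 mm play, its shoulder on the flange below; 9 mm are free between one flange's underside and the next flange's top, so fingers reaching over 16 mm below the top rim also grip this cup. It must stay seated
- cup_low: the lowest cup of the stack, same shape and origin; it hangs by its shoulder in the bore of the wooden block and must stay there
- rack: fixed brown wooden block, 95 x 95 x 40 mm, with a 47 mm bore straight through in which the stack of cups stands. Origin: centre of the underside, on the bench; z up. The seated lowest cup has its origin 10 mm above this origin, the second 26 mm, the top one 42 mm
- emery_board: fixed emery board, 240 mm long (x), 90 mm wide (y). Origin: centre of the underside, on the bench; z up. On plywood and grey sponge rubber lies a plate with red-brown abrasive, its face 30 mm above the origin when free. An aluminium clamp bar lies across the -x end (x -120 to -104 mm, 8 mm above the abrasive); +x is the free end. A cup beside the bar stands at x about -80 mm, at the free end +90
- plate (a joint): how far the abrasive plate is pressed down into its sponge rubber, in m: 0 free, 0.008 fully down against a hard stop. It stays level and gives about 1 mm for each 0.8 N (about 0.3 N to start, 4 N at 5 mm)
- tray: fixed white plastic tray, 130 x 130 mm outside, 4 mm walls, 14 mm high. Origin: centre of the underside, on the bench; the inner floor lies 4 mm above it; z up
- cap: loose red plastic dust cap (18 g), standing plug down. Origin: centre of its underside; z up. Plug 8 mm deep tapering from 41 to 36 mm in diameter, above it a disc of 54 mm (8 to 14 mm up), on top an upright grip rib 36 mm long (x), 12 mm wide (y), 20 mm high (14 to 34 mm up). Closing a cup, the plug hangs in the mouth, the disc lies on the rim and the origin is 38 mm above the cup's
- tube: loose chrome damper tube standing on end, 46 mm in diameter, 120 mm high; origin: centre of the underside; leave it alone
- reservoir: loose black plastic reservoir housing like a bottle, 72 mm in diameter, 135 mm high; origin: centre of the underside; leave it alone
- spanner: loose steel spanner, 200 mm long (its x axis), lying flat; origin under its middle; leave it alone
Things that resemble listed ones, but are neither listed nor needed, are in the scene too. Leave any black look-alike of the cup_top alone.

How it is judged:
On the way, in this order (a step that is already met when the one before it is completed fails the run):
1. the top cup is clear of the stack, 25 mm or more above its nested place, and the cups below are still seated (z of cup_top in the frame of rack above 0.067 m and z of cup_mid in the frame of rack between 0.023 and 0.03 m and z of cup_low in the frame of rack between 0.007 and 0.014 m and horizontal distance between each of cup_mid, cup_low and rack below 0.004 m), for 0.1 s.
2. the cup's underside is pressed (over 1.5 N) on the emery board close to the clamp bar (centre at x -100 to -55 mm of the board) (x of cup_top in the frame of emery_board between -0.1 and -0.055 m and y of cup_top in the frame of emery_board between -0.038 and 0.038 m and contact force between cup_top and emery_board above 1.5 N and angle between cup_top's own z axis and vertical below 0.12 rad), for 0.1 s.
3. still pressed (over 1.5 N) as it passes x -45 to -25 mm (x of cup_top in the frame of emery_board between -0.045 and -0.025 m and y of cup_top in the frame of emery_board between -0.038 and 0.038 m and contact force between cup_top and emery_board above 1.5 N and angle between cup_top's own z axis and vertical below 0.12 rad), for 0.05 s.
4. still pressed (over 1.5 N) as it passes x -15 to 5 mm (x of cup_top in the frame of emery_board between -0.015 and 0.005 m and y of cup_top in the frame of emery_board between -0.038 and 0.038 m and contact force between cup_top and emery_board above 1.5 N and angle between cup_top's own z axis and vertical below 0.12 rad), for 0.05 s.
5. still pressed (over 1.5 N) as it passes x 15 to 35 mm (x of cup_top in the frame of emery_board between 0.015 and 0.035 m and y of cup_top in the frame of emery_board between -0.038 and 0.038 m and contact force between cup_top and emery_board above 1.5 N and angle between cup_top's own z axis and vertical below 0.12 rad), for 0.05 s.
6. still pressed (over 1.5 N) at the free end, x 65 to 110 mm (x of cup_top in the frame of emery_board between 0.065 and 0.11 m and y of cup_top in the frame of emery_board between -0.038 and 0.038 m and contact force between cup_top and emery_board above 1.5 N and angle between cup_top's own z axis and vertical below 0.12 rad), for 0.05 s.
7. the cup stands upright in the tray and has been let go (angle between cup_top's own z axis and vertical below 0.06 rad and z of cup_top in the frame of tray between 0.002 and 0.007 m and x of cup_top in the frame of tray between -0.048 and 0.048 m and y of cup_top in the frame of tray between -0.048 and 0.048 m and contact force between the fingers and cup_top below 0.05 N and linear speed of cup_top below 0.03 m/s), for 0.2 s.
At the end, for the whole second after the job is handed in: The dressed cup stands upright (3 degrees) in the tray, centre within 48 mm of its middle along each side; the cap lies flat on its rim (height within 2.5 mm, 6 mm off centre, 4 degrees); both released and at rest; the lower cups seated in the block within 4 mm (angle between cup_top's own z axis and vertical below 0.06 rad and z of cup_top in the frame of tray between 0.002 and 0.007 m and x of cup_top in the frame of tray between -0.048 and 0.048 m and y of cup_top in the frame of tray between -0.048 and 0.048 m and z of cap in the frame of cup_top between 0.036 and 0.0405 m and horizontal distance between cap and cup_top below 0.006 m and angle between cap's own z axis and vertical below 0.08 rad and contact force between the fingers and cup_top below 0.05 N and contact force between the fingers and cap below 0.05 N and linear speed of each of cup_top, cap below 0.02 m/s and z of cup_mid in the frame of rack between 0.023 and 0.03 m and z of cup_low in the frame of rack between 0.007 and 0.014 m and horizontal distance between each of cup_mid, cup_low and rack below 0.004 m); the robot touches nothing.
It fails at once if the second or the lowest cup is dragged up out of its seat by more than 6 mm (z of cup_mid in the frame of rack above 0.032 m or z of cup_low in the frame of rack above 0.016 m).
It fails at once if the cup is pressed on the emery board with more than 20 N (contact force between cup_top and emery_board above 20 N).
It fails at once if the cup is dropped (it falls freely faster than 0.4 m/s) (linear speed of cup_top above 0.4 m/s and contact force between the fingers and cup_top below 0.05 N).
It fails at once if the cap is dropped (it falls freely faster than 0.4 m/s) (linear speed of cap above 0.4 m/s and contact force between the fingers and cap below 0.05 N).
It fails at once if the tube, the reservoir or the spanner is moved by more than 20 mm (distance of any of tube, reservoir, spanner from where it was at the start of the episode above 0.02 m).
It also fails if it takes over 67 s, if anything falls off the work surface, if the arm or the gripper's body presses on something with over 40 N, if the wrist force passes 120 N, or if a joint passes its speed limit or range.

### The arm

A 6-joint arm with a two-finger parallel gripper is mounted at the origin on the work surface. World frame = base frame: x ahead of the robot, y to its left, z up, the work surface at z = 0. Lengths are in m, angles in rad, forces in N, time in s.
With the tool pointing down it reaches from about 0.25 to 0.775 m from the base axis. Payload 4 kg.
Tool frame: the origin (TCP) lies on the centre line of the jaws, within the pads' length; the fingertips stand 17 mm ahead of it and the grasp point (between the pads) lies 2 mm behind it; z points along the fingers, y is the line along which they close (so a half turn about z gives the same grasp; the last joint's range is limited). The gripper opens to 94 mm and grips with 3 to 60 N. Pads are 16 mm wide; open, the fingers measure 119 mm over their backs; the gripper's body (75 mm by 177 mm) begins 78 mm behind the grasp point.
Start: joints at [1.061, 0.087, 1.371, -0, 1.684, -0.103], TCP at [0.218, 0.505, 0.223] pointing down, gripper open.
Joint ranges: [-3.1, 3.1], [-0.76, 2.03], [0.27, 2.55], [-1.08, 4.22], [0.17, 2.65], [-2.57, 2.57]. Speed limits (rad/s): [2.79, 2.79, 3.14, 3.14, 3.14, 3.14].

### API

Orientations are given as [roll, pitch, yaw] about the fixed x, y, z axes, in that order (R = Rz(yaw) Ry(pitch) Rx(roll)).
In Python, from bench import robot gives the robot as it stands.
- The arm moves only by the tool servo_tool, never from a script. Its argument "plan" is a list of rows, each a list of 7 numbers: the shift along the tool's x, y, z normalised to -1 to 1, where 1 is 0.1 m, then the turn, a rotation vector about the tool's x, y, z normalised to -1 to 1, where 1 is pi/2 rad, then the finger opening in mm, from 0 to 94. In form: [[x, y, z, ax, ay, az, gripper], ...]. A call has 1 to 12 rows; each row is the pose to reach, as a shift and turn from the pose commanded when the call began, along the tool's axes at that moment; what a row does not reach only later rows make up. A row lasts 1/12 s, in which the tool goes at most 41.7 mm and 7.16 degrees, less where a joint would pass 70% of its speed; a pose out of reach is approached as far as the arm can. A call with a number of a shift or a turn outside -1 to 1 is refused whole. A call with a gripper value outside its range is refused whole. The fingers move at their own pace and stop on an object; the grip force is fixed at half the most. Time passes only in rows, so rows that repeat a pose let the fingers close. It gives the time, the measured TCP pose, the force, the opening and the grip force at its end, in the units of the state.
- robot.get_obs(): the state, without advancing time (a new reading comes with each control period).
- robot.snapshot(name): name is "side" or "top"; returns the picture (420x560x3 uint8, red, green, blue); there is no depth.
- robot.camera_params(name): a dict with "camera_matrix" (3x3 intrinsics, pixels), "rvec" (rotation vector, rad) and "tvec" (3), from world to camera coordinates, as OpenCV has them. Camera axes: x right, y down, z forward; pixel columns grow to the right and rows downward; lengths in m; the calibration is good to about 2 mm. A picture is of the moment at which its call begins. camera_params takes no time and is no camera call.
- robot.close_job(): hands the job in; it is judged then, once.
Trained networks look in the newest picture that a camera, given by its name, has taken for a name from the list of things; names that differ only in an ending like _2 or _b are one class to them, and where a whole thing is asked for, a point or a joint stands for the part that bears it (a point fixed in the world has none). Each returns a list of dicts, best first, with "conf" (0 to 1); they miss things now and then, are a little off and sometimes report something else, mostly with a low value. They report only what shows in the picture. A call takes as long as a camera call. They do not tell look-alikes from the thing itself.
- robot.find_in(thing, camera): "extent" ([centre column, centre row, width, height] in pixels, round what is visible of it).
The state is a dict: "time": time; "joint_positions": joint angles; "qvel": joint speeds; "joint_torque": joint torques, N m; "tool_pos": TCP position; "ee_rot": TCP orientation; "wrist_force": force on the tool from outside, world axes, zero at the start; "wrist_torque": the same for the moment, N m; "width": finger opening in m; "finger_force": force on a finger pad.
Only numpy, scipy, OpenCV 4.12 (cv2) and the standard library are available. Lean on these libraries where they do the work, as an engineer would, in place of code of your own. Each camera call takes 0.05 s, during which the arm holds its last target. There are 200 camera calls.

## Working session

There is one attempt and no reset: what is moved stays moved. The work goes in short steps, Python scripts to look and compute and a tool call to move; the robot and the scene stay as the last step left them, time stands still between calls to the robot, and variables do not carry over. Pictures are saved under pics/ and viewed, at most 10 in all, crops included, and the job is handed in when it is done.

Besides the shell and the picture viewer there is one more tool, called after ">>>" by a JSON object that holds its "fn" and its "kwargs", one argument or row to a line. servo_tool: Moves the arm, as the interface text tells. Scaled input: -1 to 1 covers 0.1 m each way for a shift and pi/2 rad each way for a turn. Its arguments: {"type":"object","properties":{"plan":{"type":"array","items":{"type":"array","items":{"type":"number"}}}},"required":["plan"]}

```bash
mkdir -p pics; ls
cat > h.py <<'E'
import numpy as np, cv2
from bench import robot
def P(n):
    p=robot.camera_params(n); K=np.array(p["camera_matrix"],float); R=cv2.Rodrigues(np.array(p["rvec"],float))[0]; t=np.array(p["tvec"],float).ravel(); return K,R,t
def ray(n,u,v,z):
    K,R,t=P(n); d=R.T@np.linalg.inv(K)@[u,v,1.]; c=-R.T@t; return c+d*(z-c[2])/d[2]
def proj(n,p):
    K,R,t=P(n); q=K@(R@np.array(p)+t); return q[:2]/q[2]
def tri(a,b):
    A=np.array([P(n)[0]@np.c_[P(n)[1],P(n)[2]] for n in("side","top")])
    X=cv2.triangulatePoints(A[0],A[1],np.array(a,float).reshape(2,1),np.array(b,float).reshape(2,1)).ravel(); return X[:3]/X[3]
def save(n,f):
    im=robot.snapshot(n); cv2.imwrite("pics/"+f,im[:,:,::-1]); return im
E
python3 - <<'E'
from h import *
a=save("side","s0.png"); b=save("top","t0.png")
for n in("side","top"):
    K,R,t=P(n); print(n,K[0,0],(-R.T@t).round(3),R[2].round(2))
    for th in["cup_top","cup_mid","rack","emery_board","tray","cap","tube","reservoir","spanner"]:
        print(th,[(np.round(d["extent"]).astype(int).tolist(),round(d["conf"],2)) for d in robot.find_in(th,n)][:4])
print(robot.get_obs())
E
```

```text
pics
side 401.5656515677661 [0.558 0.623 0.586] [ 0.01 -0.78 -0.63]
cup_top [([335, 143, 23, 14], 0.76), ([365, 185, 28, 25], 0.67), ([336, 131, 20, 15], 0.61)]
cup_mid []
rack [([332, 163, 51, 30], 0.77), ([373, 370, 107, 99], 0.22)]
emery_board [([309, 237, 46, 93], 0.63)]
tray [([373, 372, 107, 97], 0.85)]
cap [([241, 249, 32, 25], 0.56)]
tube [([190, 350, 42, 74], 0.63)]
reservoir [([245, 138, 27, 52], 0.85)]
spanner [([181, 245, 30, 67], 0.94), ([241, 250, 26, 19], 0.4)]
top 428.2383504477878 [ 0.434 -0.055  1.057] [ 0.13  0.01 -0.99]
cup_top [([332, 294, 24, 27], 0.95), ([385, 262, 29, 22], 0.86), ([438, 273, 29, 29], 0.71)]
cup_mid [([265, 235, 101, 44], 0.2)]
rack [([380, 261, 50, 45], 0.64), ([139, 152, 34, 31], 0.55)]
emery_board [([265, 234, 102, 47], 0.71)]
tray [([142, 266, 56, 62], 0.79), ([263, 235, 102, 45], 0.52)]
cap []
tube [([138, 152, 34, 32], 0.82), ([398, 169, 36, 33], 0.73), ([245, 179, 17, 24], 0.63)]
reservoir [([398, 168, 37, 33], 0.58), ([264, 235, 102, 48], 0.58)]
spanner [([263, 130, 78, 18], 0.83), ([264, 236, 101, 48], 0.29)]
{'time': 1.0, 'joint_positions': array([ 1.06089119e+00,  8.71882755e-02,  1.37070219e+00,  8.09835717e-06,
        1.68359364e+00, -1.03121785e-01]), 'qvel': array([ 1.45438497e-03,  6.30299602e-04, -4.58993615e-05, -5.91337287e-04,
        2.86866940e-03, -6.76168679e-06]), 'joint_torque': array([ 9.85545989e-05, -3.40049529e+01, -3.02604532e+01,  7.17557827e-02,
        2.37640488e-02,  2.56647235e-05]), 'tool_pos': array([0.21763289, 0.50512902, 0.22251118]), 'ee_rot': array([3.14148386e+00, 3.16956668e-06, 2.73481022e+00]), 'wrist_force': array([-0.17312016,  0.03074623, -0.8326649 ]), 'wrist_torque': array([-0.01906006, -0.02322307,  0.01099044]), 'finger_force': 0.0, 'width': 0.09368180882126947}
```

```bash
python3 -c "
import cv2,numpy as np
a=cv2.imread('pics/s0.png');b=cv2.imread('pics/t0.png');print(a.shape)"
```

```text
(420, 560, 3)
```

View pics/s0.png

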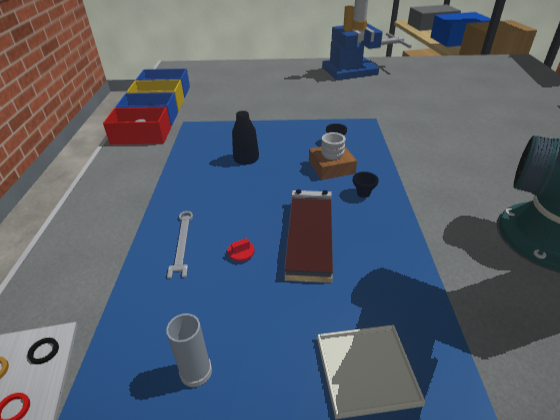

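View pics/t0.png

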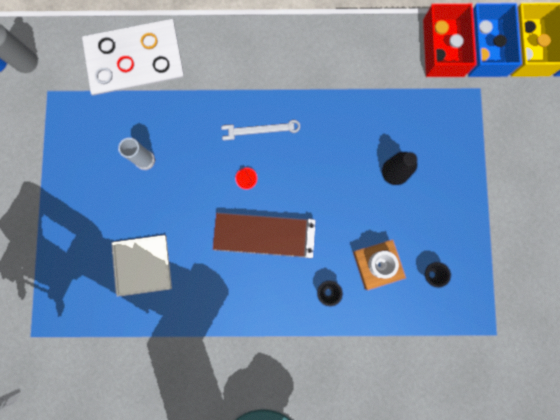

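Candidates for the cup: the silver stack in the brown block (top 384,263; side 333,145), and black look-alikes at top (330,292) and (438,273) / side (365,185) and (336,131). I choose the silver one. The board has its clamp bar on the right in the top view (-y), with the free end towards +y. The red cap is at top (246,178), and the tray at top (142,266).

```bash
cat > seg.py <<'E'
from h import *
def big(m,box):
    M=np.zeros(m.shape,np.uint8); x0,y0,x1,y1=box; M[y0:y1,x0:x1]=m[y0:y1,x0:x1]
    c=max(cv2.findContours(M,cv2.RETR_EXTERNAL,cv2.CHAIN_APPROX_NONE)[0],key=cv2.contourArea); return c.reshape(-1,2).astype(float)
def world(n,c,z):
    w=np.array([ray(n,u,v,z)[:2] for u,v in c],np.float32); r=cv2.minAreaRect(w); return np.round(r[0],4),np.round(r[1],4),round(r[2],1)
E
python3 - <<'E'
from seg import *
t=cv2.imread("pics/t0.png").astype(int); s=cv2.imread("pics/s0.png").astype(int)
def masks(i):
    b,g,r=i[...,0],i[...,1],i[...,2]
    return dict(red=(r>150)&(g<70)&(b<70), brown=(r>g+25)&(r<150)&(g<80), wood=(r>g+25)&(g>b+12)&(r>90), grey=(abs(r-b)<35)&(abs(r-g)<30)&(r>105))
mt=masks(t); ms=masks(s)
c=big(mt["red"],(225,155,270,200)); print("cap top z.02",world("top",c,.014),len(c), c.min(0),c.max(0))
c=big(ms["red"],(220,230,262,270)); print("cap side",c.min(0),c.max(0),world("side",c,.014))
c=big(mt["brown"],(205,200,320,265)); print("abr top",world("top",c,.03))
c=big(ms["brown"],(275,185,340,285)); print("abr side",world("side",c,.03))
c=big(mt["wood"],(345,230,415,295)); print("rack top",world("top",c,.04))
c=big(mt["grey"],(362,243,406,284)); e=cv2.fitEllipse(c.astype(np.float32)); print("cup top",e,world("top",c,.088))
c=big(ms["grey"],(318,130,350,165)); print("cup side",c.min(0),c.max(0))
c=big(mt["grey"],(100,225,180,305)); print("tray top",world("top",c,.014))
u=e[0]
for v in(137,139,141,143): print(v,tri((333,v),u).round(4))
x=ray("top",*u,.088); print(x, proj("side",x), [proj("side",x+np.array([.03*np.cos(a),.03*np.sin(a),0])).round(1) for a in np.arange(4)*np.pi/2])
big1=np.hstack([cv2.resize(s[115:215,280:400].astype(np.uint8),None,fx=3.3,fy=5,interpolation=2),cv2.resize(t[225:325,305:405].astype(np.uint8),None,fx=4,fy=5,interpolation=2)])
cv2.imwrite("pics/c1.png",big1); print(big1.shape)
E
```

```text
cap top z.02 (array([0.6545, 0.043 ]), array([0.0482, 0.0472]), 0.2) 54 [236. 168.] [255. 187.]
cap side [231. 243.] [253. 258.] (array([0.6431, 0.052 ]), array([0.0513, 0.0269]), 44.0)
abr top (array([0.5126, 0.0072]), array([0.2171, 0.0858]), 85.3)
abr side (array([0.5107, 0.008 ]), array([0.2163, 0.0865]), 85.3)
rack top (array([ 0.4387, -0.2753]), array([0.0932, 0.0967]), 16.7)
cup top ((382.9964599609375, 263.8927307128906), (26.92999267578125, 29.092681884765625), 105.10962677001953) (array([ 0.4404, -0.2729]), array([0.0653, 0.0601]), 89.7)
cup side [322. 132.] [348. 155.]
tray top (array([0.4405, 0.2952]), array([0.1333, 0.1334]), 7.8)
137 [ 0.4391 -0.273   0.0919]
139 [ 0.4388 -0.2744  0.0855]
141 [ 0.4386 -0.2758  0.0791]
143 [ 0.4384 -0.2772  0.0726]
[ 0.43944733 -0.27390779  0.088     ] [332.55642807 138.18214028] [array([320.6, 138.4]), array([333.8, 144.2]), array([344.5, 138. ]), array([331.4, 132.5])]
(500, 796, 3)
```

View pics/c1.png

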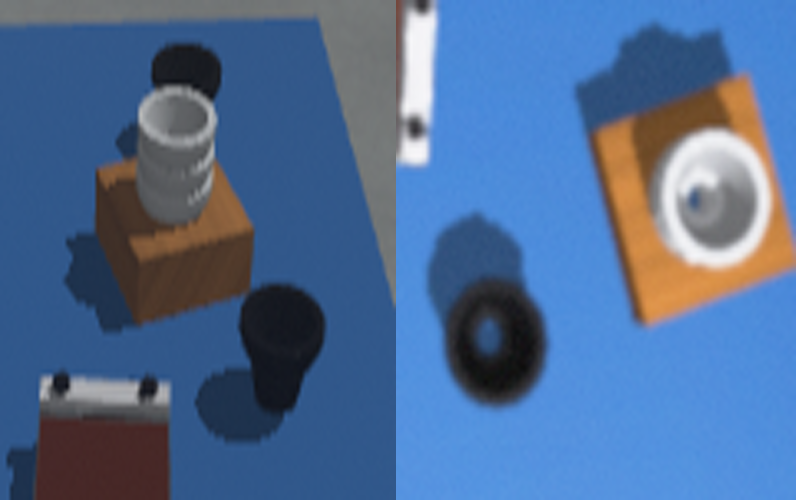

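The crop shows the silver three-cup stack in the brown block. Its rim centre is at side (333,138) and top (383,264), which agrees with z≈0.088. The black look-alike is nearer the board. Moving above the stack now.

>>> {"fn": "servo_tool", "kwargs": {
  "plan": [
    [-0.3,-0.3,0,0,0,0,94],
    [-0.6,-0.6,0,0,0,0,94],
    [-0.9,-0.9,0,0,0,0,94],
    [-1,-1,0,0,0,0,94]
  ]
}}

```text
time: 1.33
tool_pos: [0.2709, 0.3703, 0.2227]
ee_rot: [-3.141, 0.002, 2.732]
wrist_force: [0.1, -0.1, -0.6]
width: 0.0937
finger_force: 0.0
```

>>> {"fn": "servo_tool", "kwargs": {
  "plan": [
    [-0.3,-0.3,0,0,0,0,94],
    [-0.6,-0.6,0,0,0,0,94],
    [-0.9,-0.9,0,0,0,0,94],
    [-1,-1,0,0,0,0,94]
  ]
}}

```text
time: 1.67
tool_pos: [0.3232, 0.2387, 0.2228]
ee_rot: [-3.141, 0.002, 2.731]
wrist_force: [-0.2, 0.2, 1.1]
width: 0.0941
finger_force: 0.0
```

>>> {"fn": "servo_tool", "kwargs": {
  "plan": [
    [-0.3,-0.3,0,0,0,0,94],
    [-0.6,-0.6,0,0,0,0,94],
    [-0.9,-0.9,0,0,0,0,94],
    [-1,-1,0,0,0,0,94]
  ]
}}

```text
time: 2.0
tool_pos: [0.3755, 0.107, 0.2227]
ee_rot: [-3.14, 0.002, 2.73]
wrist_force: [0.9, 0.8, -0.2]
width: 0.0937
finger_force: 0.0
```

>>> {"fn": "servo_tool", "kwargs": {
  "plan": [
    [-0.3,-0.3,0,0,0,0,94],
    [-0.6,-0.6,0,0,0,0,94],
    [-0.9,-0.9,0,0,0,0,94],
    [-1,-1,0,0,0,0,94]
  ]
}}

```text
time: 2.33
tool_pos: [0.4277, -0.0247, 0.2224]
ee_rot: [-3.14, 0.001, 2.73]
wrist_force: [-0.5, 0.4, -0.1]
width: 0.0941
finger_force: 0.0
```

>>> {"fn": "servo_tool", "kwargs": {
  "plan": [
    [-0.3,-0.3,0,0,0,-0.06,94],
    [-0.6,-0.6,0,0,0,-0.12,94],
    [-0.8,-0.9,0,0,0,-0.18,94],
    [-0.9,-1,0,0,0,-0.207,94],
    [-0.9,-1,0,0,0,-0.207,94],
    [-0.9,-1,0,0,0,-0.207,94]
  ]
}}

```text
time: 2.83
tool_pos: [0.4697, -0.1482, 0.2221]
ee_rot: [3.141, -0.001, 3.057]
wrist_force: [0.5, -0.4, 0.0]
width: 0.094
finger_force: 0.0
```

>>> {"fn": "servo_tool", "kwargs": {
  "plan": [
    [0.07,-0.33,0,0,0,0,94],
    [0.14,-0.67,0,0,0,0,94],
    [0.2,-1,0,0,0,0,94]
  ]
}}

```text
time: 3.08
tool_pos: [0.4415, -0.2449, 0.223]
ee_rot: [3.141, 0.001, 3.063]
wrist_force: [-0.1, -0.1, 0.1]
width: 0.094
finger_force: 0.0
```

>>> {"fn": "servo_tool", "kwargs": {
  "plan": [
    [0,-0.28,0.3,0,0,0,94],
    [0,-0.28,0.6,0,0,0,94],
    [0,-0.28,0.87,0,0,0,94],
    [0,-0.28,0.87,0,0,0,94],
    [0,-0.28,0.87,0,0,0,94]
  ]
}}

```text
time: 3.5
tool_pos: [0.4388, -0.2718, 0.1345]
ee_rot: [3.139, -0.003, 3.061]
wrist_force: [-0.1, -0.2, 1.1]
width: 0.0941
finger_force: 0.0
```

Run:
```python
from h import *
o=robot.get_obs(); print(o["tool_pos"].round(4),o["ee_rot"].round(4),o["time"],o["joint_positions"].round(2))
s=save("side","s1.png");t=save("top","t1.png")
print(proj("side",o["tool_pos"]),proj("top",o["tool_pos"]))
i=np.hstack([cv2.resize(s[60:210,270:400,::-1],None,fx=3,fy=4,interpolation=2),cv2.resize(t[200:340,320:450,::-1],(390,600),interpolation=2)]);cv2.imwrite("pics/c2.png",i)
```

```text
[ 0.4388 -0.2718  0.1345] [ 3.1392e+00 -2.7000e-03  3.0611e+00] 3.5 [-0.66  0.05  1.59  0.    1.51 -2.16]
[334.06016898 121.64398857] [386.94318091 264.05777803]
```

View pics/c2.png

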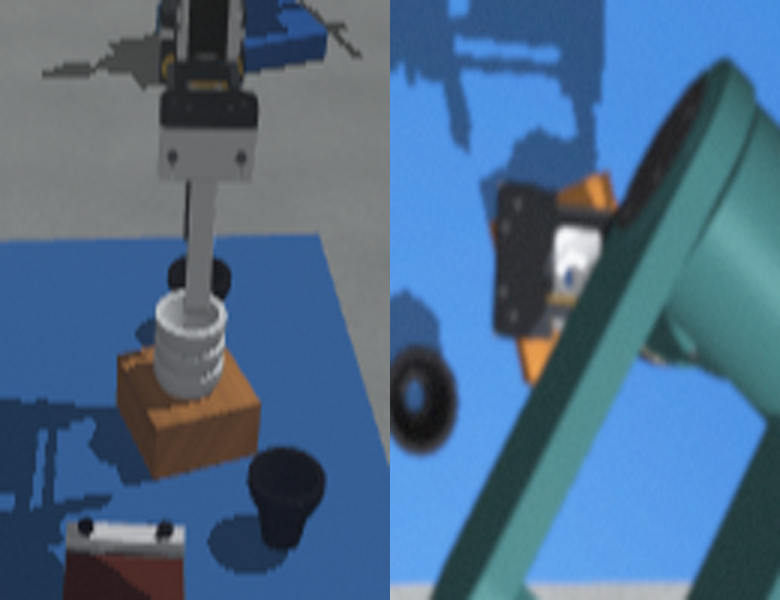

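The crop shows the open gripper centred over the silver stack. In the side view the near finger is at about (336,130) and the rim centre at about (333.5,137). The black look-alikes are clear.

Run:
```python
from h import *
o=robot.get_obs(); print(o["tool_pos"].round(4),o["time"])
p=o["tool_pos"]; 
print(proj("side",p+[.0045,.053,-.017]),proj("side",[.4394,-.2739,.088]),proj("side",[.4364,-.2739,.088]))
for z in(.088,): print(proj("top",[.439,-.2745,z]))
```

```text
[ 0.4406 -0.2734  0.1378] 3.6
[333.23280158 136.99987061] [332.57558769 138.18333928] [333.77077567 138.16289653]
[383.26763443 264.09227481]
```

>>> {"fn": "servo_tool", "kwargs": {
  "plan": [
    [0,-0.02,0.2,0,0,0,94],
    [0,-0.02,0.2,0,0,0,94],
    [0,-0.02,0.2,0,0,0,94]
  ]
}}

```text
time: 3.85
tool_pos: [0.4398, -0.2755, 0.1168]
ee_rot: [-3.141, 0.001, 3.061]
wrist_force: [1.1, -0.7, -1.0]
width: 0.0937
finger_force: 0.0
```

Run:
```python
from h import *
o=robot.get_obs(); p=o["tool_pos"]; print(p.round(4),o["time"])
s=save("side","s2.png")
for r in range(118,146,2): print(r,s[r,316:354].mean(1).astype(int).tolist())
print(proj("side",p+[.0045,.053,-.017]),proj("side",p+[.0045,.053,.02]))
```

```text
[ 0.4398 -0.2755  0.1168] 3.85
118 [127, 124, 124, 123, 123, 124, 123, 124, 124, 123, 121, 122, 122, 123, 98, 38, 102, 107, 107, 106, 106, 107, 107, 107, 111, 120, 120, 119, 119, 119, 117, 117, 118, 118, 118, 119, 118, 117]
120 [100, 99, 100, 99, 99, 100, 99, 99, 99, 99, 99, 99, 100, 99, 82, 48, 114, 108, 107, 107, 107, 107, 108, 107, 101, 98, 99, 99, 100, 99, 99, 100, 100, 100, 98, 99, 99, 100]
122 [100, 100, 99, 99, 100, 99, 100, 99, 99, 99, 99, 99, 100, 100, 78, 43, 110, 106, 107, 107, 107, 107, 107, 107, 113, 98, 98, 99, 100, 100, 99, 99, 99, 98, 99, 98, 99, 99]
124 [99, 100, 99, 100, 99, 99, 98, 100, 98, 99, 99, 99, 86, 82, 60, 56, 107, 107, 106, 107, 107, 108, 107, 107, 73, 66, 79, 81, 92, 99, 99, 99, 99, 99, 99, 99, 99, 99]
126 [100, 100, 99, 98, 99, 99, 99, 99, 99, 99, 81, 36, 35, 34, 33, 61, 107, 107, 107, 106, 107, 107, 107, 115, 29, 29, 30, 32, 34, 56, 85, 99, 100, 99, 99, 99, 99, 98]
128 [99, 98, 99, 99, 100, 99, 99, 100, 100, 98, 34, 36, 34, 33, 34, 77, 106, 107, 106, 107, 107, 106, 106, 84, 29, 30, 28, 29, 30, 34, 37, 91, 99, 99, 99, 98, 100, 99]
130 [99, 99, 99, 98, 99
[... 726 characters left out ...]
7, 141, 134, 104, 109, 106, 106, 107, 107, 107, 106, 113, 99, 97, 94, 92, 187, 184, 159, 99, 99, 99, 99, 99, 99, 99, 99]
140 [99, 83, 83, 57, 58, 65, 111, 161, 187, 179, 165, 155, 142, 134, 108, 108, 107, 108, 107, 107, 107, 107, 105, 97, 96, 115, 157, 185, 174, 120, 99, 99, 100, 99, 99, 99, 99, 99]
142 [58, 57, 57, 57, 57, 65, 90, 90, 98, 136, 154, 160, 170, 170, 122, 101, 101, 100, 103, 103, 102, 103, 114, 158, 183, 174, 153, 146, 126, 100, 99, 99, 99, 99, 99, 99, 99, 99]
144 [58, 57, 58, 57, 58, 75, 100, 89, 90, 94, 95, 97, 99, 99, 98, 96, 96, 95, 95, 96, 95, 96, 120, 105, 108, 105, 104, 123, 172, 99, 99, 99, 99, 99, 100, 98, 99, 99]
[332.94883887 144.35879797] [333.91616849 130.44840938]
```

>>> {"fn": "servo_tool", "kwargs": {
  "plan": [
    [0,0.01,0.08,0,0,0,94],
    [0,0.01,0.16,0,0,0,94],
    [0,0.01,0.16,0,0,0,94],
    [0,0.01,0.16,0,0,0,94],
    [0,0.01,0.16,0,0,0,94],
    [0,0.01,0.16,0,0,0,94]
  ]
}}

```text
time: 4.4
tool_pos: [0.4395, -0.275, 0.0997]
ee_rot: [-3.141, 0.0, 3.06]
wrist_force: [0.6, 0.4, 0.2]
width: 0.0939
finger_force: 0.0
```

>>> {"fn": "servo_tool", "kwargs": {
  "plan": [
    [0,0,0.03,0,0,0,94],
    [0,0,0.06,0,0,0,94],
    [0,0,0.06,0,0,0,94],
    [0,0,0.06,0,0,0,80],
    [0,0,0.06,0,0,0,70],
    [0,0,0.06,0,0,0,65],
    [0,0,0.06,0,0,0,63],
    [0,0,0.06,0,0,0,62]
  ]
}}

```text
time: 5.07
tool_pos: [0.4394, -0.275, 0.0936]
ee_rot: [-3.141, 0.0, 3.06]
wrist_force: [-0.8, 0.0, 0.5]
width: 0.0645
finger_force: 0.2
```

>>> {"fn": "servo_tool", "kwargs": {
  "plan": [
    [0,0,0,0,0,0,60],
    [0,0,0,0,0,0,58],
    [0,0,0,0,0,0,56],
    [0,0,0,0,0,0,54],
    [0,0,0,0,0,0,50],
    [0,0,0,0,0,0,50]
  ]
}}

```text
time: 5.57
tool_pos: [0.4394, -0.2753, 0.0938]
ee_rot: [-3.141, 0.001, 3.06]
wrist_force: [-1.1, -2.4, 1.5]
width: 0.0579
finger_force: 29.9
```

>>> {"fn": "servo_tool", "kwargs": {
  "plan": [
    [0,0,-0.03,0,0,0,50],
    [0,0,-0.06,0,0,0,50],
    [0,0,-0.1,0,0,0,50],
    [0,0,-0.15,0,0,0,50],
    [0,0,-0.2,0,0,0,50],
    [0,0,-0.25,0,0,0,50],
    [0,0,-0.3,0,0,0,50],
    [0,0,-0.38,0,0,0,50],
    [0,0,-0.46,0,0,0,50],
    [0,0,-0.55,0,0,0,50],
    [0,0,-0.6,0,0,0,50],
    [0,0,-0.6,0,0,0,50]
  ]
}}

```text
time: 6.57
tool_pos: [0.4402, -0.2755, 0.1556]
ee_rot: [-3.14, 0.003, 3.06]
wrist_force: [-1.0, 0.2, -0.3]
width: 0.0583
finger_force: 29.9
```

Run:
```python
from h import *
o=robot.get_obs(); p=o["tool_pos"]; print(p.round(4),o["time"],o["wrist_force"].round(2),o["finger_force"],o["width"])
s=save("side","s3.png")
cv2.imwrite("pics/c3.png",cv2.resize(s[80:200,270:400,::-1],(650,600),interpolation=2))
print(proj("side",p+[0,0,-.0055]),proj("side",p+[0,0,-.0515]))
```

```text
[ 0.4402 -0.2755  0.1556] 6.5667 [-0.98  0.23 -0.35] 29.891740357015806 0.05826164185406994
[333.73201222 115.05146424] [332.58095866 132.1250746 ]
```

View pics/c3.png

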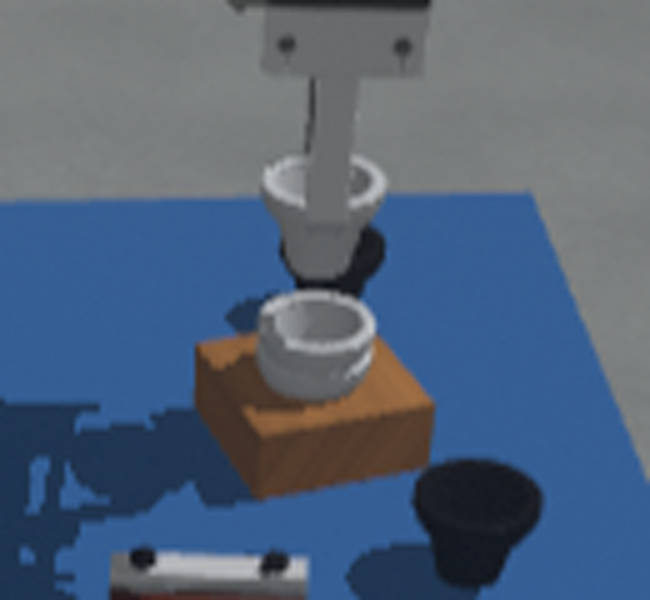

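The top cup hangs upright in the jaws (crop 325,215), and two cups remain seated in the block (crop 318,340). Going to the clamp-bar end of the board.

>>> {"fn": "servo_tool", "kwargs": {
  "plan": [
    [-0.04,0.1,0,0,0,0,50],
    [-0.1,0.3,0,0,0,0,50],
    [-0.2,0.5,0,0,0,0,50],
    [-0.3,0.75,0,0,0,0,50],
    [-0.4,1,0,0,0,0,50]
  ]
}}

```text
time: 7.03
tool_pos: [0.4875, -0.1767, 0.1526]
ee_rot: [3.14, -0.001, 3.059]
wrist_force: [0.7, 0.5, -1.3]
width: 0.0582
finger_force: 29.9
```

>>> {"fn": "servo_tool", "kwargs": {
  "plan": [
    [-0.05,0.25,0,0,0,0,50],
    [-0.08,0.5,0,0,0,0,50],
    [-0.08,0.75,0.1,0,0,0,50],
    [-0.08,0.95,0.2,0,0,0,50],
    [-0.08,1,0.35,0,0,0,50],
    [-0.08,1,0.5,0,0,0,50],
    [-0.08,1,0.6,0,0,0,50],
    [-0.08,1,0.65,0,0,0,50],
    [-0.08,1,0.65,0,0,0,50],
    [-0.08,1,0.65,0,0,0,50],
    [-0.08,1,0.65,0,0,0,50]
  ]
}}

```text
time: 7.95
tool_pos: [0.5041, -0.0799, 0.0893]
ee_rot: [-3.141, 0.002, 3.059]
wrist_force: [0.5, 0.8, -0.2]
width: 0.0581
finger_force: 29.9
```

Run:
```python
from h import *
o=robot.get_obs(); p=o["tool_pos"]; print(p.round(4),o["time"],o["wrist_force"].round(2),o["wrist_torque"].round(3))
s=save("side","s4.png")
cv2.imwrite("pics/c4.png",cv2.resize(s[150:290,250:380,::-1],(557,600),interpolation=2))
o=robot.get_obs(); p=o["tool_pos"]; print(p.round(4),o["wrist_force"].round(2))
```

```text
[ 0.5041 -0.0799  0.0893] 7.95 [ 0.46  0.84 -0.23] [ 0.061  0.015 -0.017]
[ 0.5042 -0.0799  0.0895] [-0.18 -0.23 -1.25]
```

View pics/c4.png

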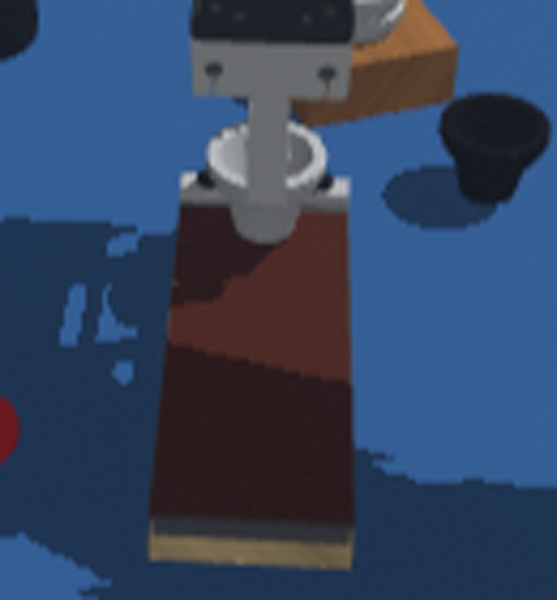

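The cup hovers just above the abrasive beside the bar (crop 265,230), centred across the board.

>>> {"fn": "servo_tool", "kwargs": {
  "plan": [
    [0,0,0.03,0,0,0,50],
    [0,0,0.06,0,0,0,50],
    [0,0,0.08,0,0,0,50],
    [0,0,0.09,0,0,0,50],
    [0,0,0.1,0,0,0,50],
    [0,0,0.11,0,0,0,50],
    [0,0,0.11,0,0,0,50],
    [0,0,0.11,0,0,0,50],
    [0,0,0.11,0,0,0,50]
  ]
}}

```text
time: 8.75
tool_pos: [0.5038, -0.0797, 0.0779]
ee_rot: [-3.141, 0.001, 3.06]
wrist_force: [0.4, -1.1, 1.7]
width: 0.0579
finger_force: 29.9
```

>>> {"fn": "servo_tool", "kwargs": {
  "plan": [
    [0,0,0,0,0,0,50],
    [0,0,0,0,0,0,50]
  ]
}}

```text
time: 8.92
tool_pos: [0.5038, -0.0797, 0.0777]
ee_rot: [-3.141, 0.001, 3.06]
wrist_force: [0.7, -1.2, 2.5]
width: 0.0577
finger_force: 29.9
```

>>> {"fn": "servo_tool", "kwargs": {
  "plan": [
    [0,0,0,0,0,0,50]
  ]
}}

```text
time: 9.0
tool_pos: [0.5037, -0.0796, 0.0777]
ee_rot: [-3.141, 0.001, 3.06]
wrist_force: [0.3, -1.2, 2.2]
width: 0.058
finger_force: 29.9
```

>>> {"fn": "servo_tool", "kwargs": {
  "plan": [
    [0,0,0,0,0,0,50]
  ]
}}

```text
time: 9.08
tool_pos: [0.5037, -0.0797, 0.0777]
ee_rot: [-3.141, 0.001, 3.06]
wrist_force: [1.1, -0.8, 2.8]
width: 0.0578
finger_force: 29.9
```

>>> {"fn": "servo_tool", "kwargs": {
  "plan": [
    [0,0.03,0,0,0,0,50],
    [0,0.08,0,0,0,0,50],
    [0,0.13,0,0,0,0,50],
    [0,0.18,0,0,0,0,50],
    [0,0.23,0,0,0,0,50],
    [0,0.28,0,0,0,0,50]
  ]
}}

```text
time: 9.58
tool_pos: [0.5058, -0.051, 0.0775]
ee_rot: [-3.141, -0.0, 3.06]
wrist_force: [-0.0, -2.2, 2.7]
width: 0.0583
finger_force: 29.9
```

>>> {"fn": "servo_tool", "kwargs": {
  "plan": [
    [0,0.05,0,0,0,0,50],
    [0,0.1,0,0,0,0,50],
    [0,0.15,0,0,0,0,50],
    [0,0.2,0,0,0,0,50]
  ]
}}

```text
time: 9.92
tool_pos: [0.5074, -0.0311, 0.0775]
ee_rot: [3.142, -0.0, 3.06]
wrist_force: [0.2, -3.0, 2.8]
width: 0.0582
finger_force: 29.9
```

>>> {"fn": "servo_tool", "kwargs": {
  "plan": [
    [0,0.05,0,0,0,0,50],
    [0,0.1,0,0,0,0,50],
    [0,0.15,0,0,0,0,50],
    [0,0.2,0,0,0,0,50],
    [0,0.25,0,0,0,0,50],
    [0,0.3,0,0,0,0,50],
    [0,0.35,0,0,0,0,50]
  ]
}}

```text
time: 10.5
tool_pos: [0.5103, 0.0038, 0.0775]
ee_rot: [3.142, -0.0, 3.06]
wrist_force: [-0.5, -2.8, 2.8]
width: 0.0579
finger_force: 29.9
```

>>> {"fn": "servo_tool", "kwargs": {
  "plan": [
    [0,0.05,0,0,0,0,50],
    [0,0.1,0,0,0,0,50],
    [0,0.15,0,0,0,0,50],
    [0,0.2,0,0,0,0,50],
    [0,0.25,0,0,0,0,50],
    [0,0.3,0,0,0,0,50],
    [0,0.35,0,0,0,0,50]
  ]
}}

```text
time: 11.08
tool_pos: [0.5131, 0.0386, 0.0774]
ee_rot: [3.142, -0.0, 3.06]
wrist_force: [-0.7, -2.8, 2.4]
width: 0.0577
finger_force: 29.9
```

>>> {"fn": "servo_tool", "kwargs": {
  "plan": [
    [0,0.05,0,0,0,0,50],
    [0,0.1,0,0,0,0,50],
    [0,0.15,0,0,0,0,50],
    [0,0.2,0,0,0,0,50],
    [0,0.25,0,0,0,0,50],
    [0,0.3,0,0,0,0,50],
    [0,0.35,0,0,0,0,50],
    [0,0.4,0,0,0,0,50],
    [0,0.45,0,0,0,0,50],
    [0,0.48,0,0,0,0,50],
    [0,0.48,0,0,0,0,50],
    [0,0.48,0,0,0,0,50]
  ]
}}

```text
time: 12.08
tool_pos: [0.5171, 0.087, 0.0775]
ee_rot: [3.14, 0.0, 3.06]
wrist_force: [0.7, -1.0, 3.1]
width: 0.0579
finger_force: 29.9
```

>>> {"fn": "servo_tool", "kwargs": {
  "plan": [
    [0,0,-0.1,0,0,0,50],
    [0,0,-0.2,0,0,0,50],
    [0,0,-0.35,0,0,0,50],
    [0.1,0.2,-0.5,0,0,0,50],
    [0.2,0.4,-0.5,0,0,0,50],
    [0.3,0.7,-0.5,0,0,0,50],
    [0.45,1,-0.5,0,0,0,50]
  ]
}}

```text
time: 12.67
tool_pos: [0.4808, 0.1901, 0.1287]
ee_rot: [3.14, 0.002, 3.058]
wrist_force: [0.3, 0.1, -0.5]
width: 0.0581
finger_force: 29.9
```

>>> {"fn": "servo_tool", "kwargs": {
  "plan": [
    [0.15,0.3,0,0,0,0,50],
    [0.3,0.6,0,0,0,0,50],
    [0.4,0.85,0.1,0,0,0,50],
    [0.45,1,0.25,0,0,0,50],
    [0.48,1,0.45,0,0,0,50],
    [0.48,1,0.55,0,0,0,50],
    [0.48,1,0.6,0,0,0,50],
    [0.48,1,0.6,0,0,0,50],
    [0.48,1,0.6,0,0,0,50],
    [0.48,1,0.6,0,0,0,50]
  ]
}}

```text
time: 13.5
tool_pos: [0.4418, 0.2927, 0.0688]
ee_rot: [3.14, 0.002, 3.059]
wrist_force: [-0.5, -0.5, -0.6]
width: 0.058
finger_force: 29.9
```

Run:
```python
from h import *
s=save("side","s5.png")
cv2.imwrite("pics/c5.png",cv2.resize(s[220:420,280:460,::-1],(540,600),interpolation=2))
o=robot.get_obs(); p=o["tool_pos"]; print(p.round(4),o["wrist_force"].round(2),o["time"])
```

```text
[0.4418 0.2928 0.0689] [ 0.09 -0.11 -0.69] 13.55
```

View pics/c5.png

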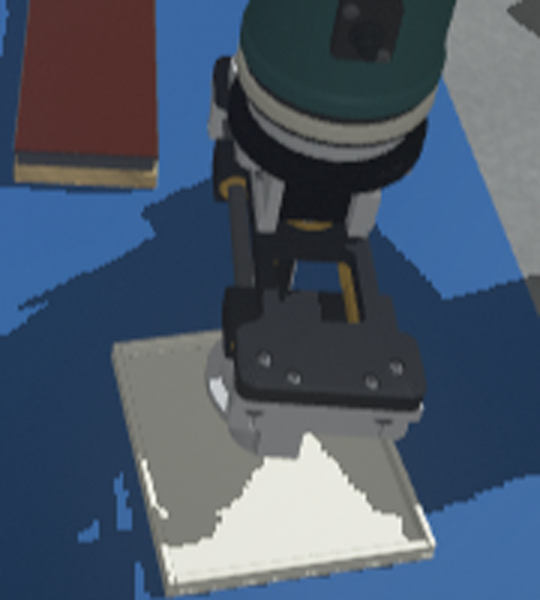

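The cup is over the tray centre (crop about 260,400), largely hidden by the gripper. I'm lowering it slowly.

>>> {"fn": "servo_tool", "kwargs": {
  "plan": [
    [0,0,0.04,0,0,0,50],
    [0,0,0.07,0,0,0,50],
    [0,0,0.1,0,0,0,50],
    [0,0,0.115,0,0,0,50],
    [0,0,0.125,0,0,0,50],
    [0,0,0.125,0,0,0,50],
    [0,0,0.125,0,0,0,50],
    [0,0,0.125,0,0,0,50],
    [0,0,0.125,0,0,0,50]
  ]
}}

```text
time: 14.3
tool_pos: [0.4407, 0.2927, 0.0558]
ee_rot: [-3.141, 0.0, 3.06]
wrist_force: [-1.4, -1.4, 4.3]
width: 0.0578
finger_force: 29.9
```

>>> {"fn": "servo_tool", "kwargs": {
  "plan": [
    [0,0,0.005,0,0,0,50],
    [0,0,0.01,0,0,0,50],
    [0,0,0.01,0,0,0,50]
  ]
}}

```text
time: 14.55
tool_pos: [0.4408, 0.2927, 0.0558]
ee_rot: [-3.141, 0.001, 3.06]
wrist_force: [-2.1, -4.0, 9.2]
width: 0.0582
finger_force: 29.9
```

>>> {"fn": "servo_tool", "kwargs": {
  "plan": [
    [0,0,0,0,0,0,50],
    [0,0,0,0,0,0,50]
  ]
}}

```text
time: 14.72
tool_pos: [0.4408, 0.2927, 0.0558]
ee_rot: [-3.141, 0.001, 3.06]
wrist_force: [-3.8, -2.9, 9.2]
width: 0.0586
finger_force: 29.9
```

>>> {"fn": "servo_tool", "kwargs": {
  "plan": [
    [0,0,-0.01,0,0,0,50],
    [0,0,-0.01,0,0,0,56],
    [0,0,-0.01,0,0,0,60],
    [0,0,-0.01,0,0,0,66],
    [0,0,-0.01,0,0,0,76],
    [0,0,-0.01,0,0,0,94],
    [0,0,-0.01,0,0,0,94],
    [0,0,-0.01,0,0,0,94]
  ]
}}

```text
time: 15.38
tool_pos: [0.4406, 0.2929, 0.0547]
ee_rot: [-3.142, -0.0, 3.06]
wrist_force: [0.6, -0.9, -0.3]
width: 0.0893
finger_force: 0.0
```

>>> {"fn": "servo_tool", "kwargs": {
  "plan": [
    [0,0,-0.1,0,0,0,94],
    [0,0,-0.3,0,0,0,94],
    [0,0,-0.6,0,0,0,94],
    [0,0,-0.9,0,0,0,94],
    [0,0,-1,0,0,0,94]
  ]
}}

```text
time: 15.8
tool_pos: [0.4429, 0.2941, 0.1609]
ee_rot: [3.137, 0.008, 3.06]
wrist_force: [1.0, 1.0, 1.4]
width: 0.0938
finger_force: 0.0
```

```bash
cat > fit.py <<'E'
from h import *
from scipy.optimize import minimize
S=6
def sil(n,x,y,w,box):
    x0,y0,x1,y1=box; im=np.zeros(((y1-y0)*S,(x1-x0)*S),np.uint8); a=np.linspace(0,2*np.pi,48)
    c,s=np.cos(w),np.sin(w)
    parts=[[(r*np.cos(t),r*np.sin(t),z) for z,r in((.008,.027),(.014,.027)) for t in a],[(i,j,z) for i in(-.018,.018) for j in(-.006,.006) for z in(.014,.034)]]
    for p in parts:
        q=np.array([proj(n,(x+c*i-s*j,y+s*i+c*j,z)) for i,j,z in p]); q=((q-[x0,y0]+.5)*S).astype(np.float32)
        cv2.fillConvexPoly(im,cv2.convexHull(q).astype(np.int32),1)
    return cv2.resize(im.astype(np.float32),(x1-x0,y1-y0),interpolation=cv2.INTER_AREA)
E
python3 - <<'E'
from fit import *
box={"side":(218,228,266,272),"top":(224,156,270,202)}; f={"side":"s0","top":"t0"}; m={}
for n in box:
    i=cv2.imread(f"pics/{f[n]}.png").astype(float); x0,y0,x1,y1=box[n]; i=i[y0:y1,x0:x1]
    m[n]=np.clip((i[...,2]-np.maximum(i[...,1],i[...,0]))/80,0,1)
def cost(p,o=None): return sum(abs(sil(n,*p,box[n])-m[n]).sum() for n in box)
best=[]
for w in np.arange(0,np.pi,np.pi/9):
    r=minimize(cost,[.648,.045,w],method="Nelder-Mead",options=dict(initial_simplex=[[.648,.045,w],[.656,.045,w],[.648,.053,w],[.648,.045,w+.2]],maxiter=80)); best.append((r.fun,*r.x.round(4)))
for b in sorted(best)[:4]: print(b)
for n in box: print(n,m[n].sum(),sil(n,*sorted(best)[0][1:],box[n]).sum())
x,y,w=sorted(best)[0][1:]; out=[]
for n in box:
    x0,y0,x1,y1=box[n]; i=cv2.imread(f"pics/{f[n]}.png")[y0:y1,x0:x1]; i=cv2.resize(i,(390,390),interpolation=2); k=np.array([390/(x1-x0),390/(y1-y0)])
    c,s=np.cos(w),np.sin(w)
    for z in(.014,.034):
        q=np.array([(proj(n,(x+c*a-s*b,y+s*a+c*b,z))-[x0,y0]+.5)*k for a,b in((.018,.006),(.018,-.006),(-.018,-.006),(-.018,.006))]); cv2.polylines(i,[q.astype(np.int32)],True,(0,255,0),1)
    out.append(i)
cv2.imwrite("pics/c6.png",np.hstack(out))
E
```

```text
Traceback (most recent call last):
  File "fit.py", line 9, in sil
    q=np.array([proj(n,(x+c*i-s*j,y+s*i+c*j,z)) for i,j,z in p]); q=((q-[x0,y0]+.5)*S).astype(np.float32)
                ~~~~^^^^^^^^^^^^^^^^^^^^^^^^^^^
  File "h.py", line 8, in proj
    K,R,t=P(n); q=K@(R@np.array(p)+t); return q[:2]/q[2]
          ~^^^
  File "h.py", line 4, in P
    p=robot.camera_params(n); K=np.array(p["camera_matrix"],float); R=cv2.Rodrigues(np.array(p["rvec"],float))[0]; t=np.array(p["tvec"],float).ravel(); return K,R,t
ValueError: time passes only in moves, steps and waits
```

```bash
sed -i 's/^def P(n):/from functools import lru_cache\n@lru_cache(None)\ndef P(n):/' h.py
cat > capfit.py <<'E'
from fit import *
def run(f,box,g,out=None):
    m={}
    for n in box:
        i=cv2.imread(f"pics/{f[n]}.png").astype(float); x0,y0,x1,y1=box[n]; i=i[y0:y1,x0:x1]
        m[n]=np.clip((i[...,2]-np.maximum(i[...,1],i[...,0]))/80,0,1)
    cost=lambda p: sum(abs(sil(n,*p,box[n])-m[n]).sum() for n in box)
    best=[]
    for w in np.arange(0,np.pi,np.pi/9):
        r=minimize(cost,[*g,w],method="Nelder-Mead",options=dict(initial_simplex=[[g[0],g[1],w],[g[0]+.008,g[1],w],[g[0],g[1]+.008,w],[*g,w+.2]],maxiter=80)); best.append((round(r.fun,1),*r.x.round(4)))
    best.sort(); print(best[:4])
    for n in box: print(n,m[n].sum(),sil(n,*best[0][1:],box[n]).sum())
    x,y,w=best[0][1:]; o=[]
    for n in box:
        x0,y0,x1,y1=box[n]; i=cv2.imread(f"pics/{f[n]}.png")[y0:y1,x0:x1]; i=cv2.resize(i,(390,390),interpolation=2); k=np.array([390/(x1-x0),390/(y1-y0)])
        c,s=np.cos(w),np.sin(w)
        for z in(.014,.034):
            q=np.array([(proj(n,(x+c*a-s*b,y+s*a+c*b,z))-[x0,y0]+.5)*k for a,b in((.018,.006),(.018,-.006),(-.018,-.006),(-.018,.006))]); cv2.polylines(i,[q.astype(np.int32)],True,(0,255,0),1)
        o.append(i)
    if out: cv2.imwrite("pics/"+out,np.hstack(o))
if __name__=="__main__":
    run({"side":"s0","top":"t0"},{"side":(218,228,266,272),"top":(224,156,270,202)},(.648,.045),"c6.png")
E
python3 capfit.py; python3 -c "
from h import *; print(robot.get_obs()['time'])"
```

```text
[(np.float64(66.0), np.float64(0.6532), np.float64(0.0418), np.float64(0.3936)), (np.float64(67.3), np.float64(0.6534), np.float64(0.0417), np.float64(0.481)), (np.float64(77.6), np.float64(0.6532), np.float64(0.0418), np.float64(0.1156)), (np.float64(82.3), np.float64(0.6532), np.float64(0.0418), np.float64(1.0608))]
side 429.8375 473.69446
top 376.3125 379.05554
15.8
```

View pics/c6.png

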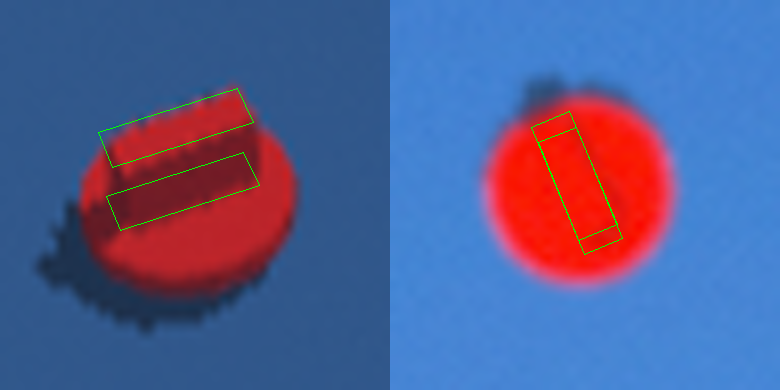

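The overlay fits the cap: in the side crop the rib runs from (100,130) to (250,105), and in the top crop the disc is centred at about (580,185). That gives the cap at (0.653, 0.042), rib yaw about 0.42.

>>> {"fn": "servo_tool", "kwargs": {
  "plan": [
    [-0.3,-0.3,0,0,0,0,94],
    [-0.6,-0.6,0,0,0,0,94],
    [-0.9,-0.9,0,0,0,0,94],
    [-1,-1,0,0,0,0,94]
  ]
}}

```text
time: 16.13
tool_pos: [0.5346, 0.1814, 0.1547]
ee_rot: [-3.14, 0.002, 3.057]
wrist_force: [-0.1, -0.6, -0.1]
width: 0.0939
finger_force: 0.0
```

>>> {"fn": "servo_tool", "kwargs": {
  "plan": [
    [-0.3,-0.3,0,0,0,0,94],
    [-0.6,-0.6,0,0,0,0,94],
    [-0.9,-0.9,0,0,0,0,94],
    [-1,-1,0,0,0,0,94]
  ]
}}

```text
time: 16.47
tool_pos: [0.626, 0.0727, 0.154]
ee_rot: [-3.14, 0.001, 3.056]
wrist_force: [-0.3, 0.0, -0.0]
width: 0.0942
finger_force: 0.0
```

>>> {"fn": "servo_tool", "kwargs": {
  "plan": [
    [-0.15,-0.15,0,0,0,-0.07,94],
    [-0.3,-0.34,0,0,0,-0.14,94],
    [-0.3,-0.34,0.2,0,0,-0.21,94],
    [-0.3,-0.34,0.4,0,0,-0.28,94],
    [-0.3,-0.34,0.6,0,0,-0.318,94],
    [-0.3,-0.34,0.8,0,0,-0.318,70],
    [-0.3,-0.34,0.8,0,0,-0.318,50],
    [-0.3,-0.34,0.8,0,0,-0.318,40],
    [-0.3,-0.34,0.8,0,0,-0.318,40],
    [-0.3,-0.34,0.8,0,0,-0.318,40]
  ]
}}

```text
time: 17.3
tool_pos: [0.6519, 0.0411, 0.0771]
ee_rot: [-3.14, 0.003, -2.724]
wrist_force: [-0.3, -0.0, 0.3]
width: 0.064
finger_force: 0.0
```

```bash
cat > cupfit.py <<'E'
from seg import *
from scipy.optimize import minimize
t=save("top","t2.png");s=save("side","s6.png")
print(robot.get_obs()["tool_pos"].round(4),robot.get_obs()["time"])
o=[cv2.resize(s[330:420,310:430,::-1],(400,300),interpolation=2),cv2.resize(t[225:305,100:180,::-1],(300,300),interpolation=2),]
b=cv2.resize(s[200:280,210:290,::-1],(300,300),interpolation=2)
w=np.hstack(o); r=np.zeros((300,700,3),np.uint8); r[:,:300]=b; r[:,300:600]=cv2.resize(t[150:230,220:300,::-1],(300,300),interpolation=2)
cv2.imwrite("pics/c7.png",np.vstack([w,r]))
p=np.array([.4407,.2928]); 
for z in(.05,.004): print(z,proj("top",[*p,z]),proj("side",[*p,z]))
for n in("top","side"): print([(np.round(d["extent"],1).tolist(),round(d["conf"],2)) for d in robot.find_in("cup_top",n)])
E
python3 cupfit.py
```

```text
[0.6519 0.0411 0.077 ] 17.4
0.05 [136.69993197 264.66846631] [368.06035836 349.73392268]
0.004 [143.19033913 264.75958665] [364.61012652 366.3113927 ]
[([436.8, 275.0, 27.2, 26.7], 0.91), ([331.1, 292.0, 28.3, 30.6], 0.74), ([136.7, 263.4, 31.4, 27.0], 0.69)]
[([366.0, 186.3, 28.2, 22.8], 0.83), ([366.7, 354.6, 41.8, 40.8], 0.68), ([335.7, 132.2, 18.4, 16.9], 0.54), ([309.6, 232.1, 49.8, 84.0], 0.28)]
```

View pics/c7.png

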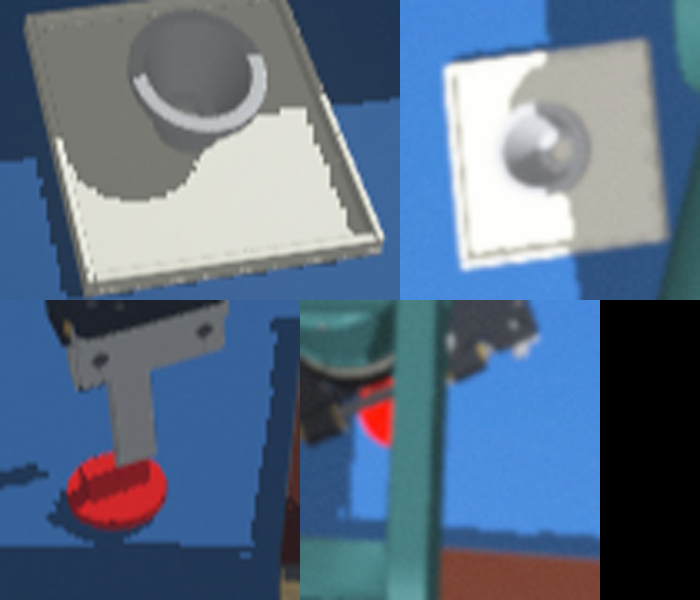

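The cup stands upright in the tray: rim centre at side crop (198,70) and top crop (545,148), which matches its release pose. The fingers are poised over the cap's rib (side crop 120,480).

>>> {"fn": "servo_tool", "kwargs": {
  "plan": [
    [-0.01,0,0.1,0,0,0,40],
    [-0.01,0,0.2,0,0,0,40],
    [-0.01,0,0.3,0,0,0,40],
    [-0.01,0,0.37,0,0,0,40],
    [-0.01,0,0.4,0,0,0,40],
    [-0.01,0,0.42,0,0,0,40],
    [-0.01,0,0.42,0,0,0,40],
    [-0.01,0,0.42,0,0,0,40],
    [-0.01,0,0.42,0,0,0,40]
  ]
}}

```text
time: 18.25
tool_pos: [0.6523, 0.0413, 0.0336]
ee_rot: [-3.141, 0.001, -2.724]
wrist_force: [-0.4, 0.2, 0.5]
width: 0.0399
finger_force: 0.0
```

>>> {"fn": "servo_tool", "kwargs": {
  "plan": [
    [0,0,0,0,0,0,30],
    [0,0,0,0,0,0,24],
    [0,0,0,0,0,0,20],
    [0,0,0,0,0,0,17],
    [0,0,0,0,0,0,15],
    [0,0,0,0,0,0,13],
    [0,0,0,0,0,0,11],
    [0,0,0,0,0,0,8],
    [0,0,0,0,0,0,5],
    [0,0,0,0,0,0,5]
  ]
}}

```text
time: 19.08
tool_pos: [0.6517, 0.0413, 0.033]
ee_rot: [3.142, 0.0, -2.724]
wrist_force: [-0.1, 0.4, -0.6]
width: 0.0121
finger_force: 30.0
```

>>> {"fn": "servo_tool", "kwargs": {
  "plan": [
    [0,0,-0.1,0,0,0,5],
    [0,0,-0.3,0,0,0,5],
    [0,0,-0.6,0,0,0,5],
    [0.05,0.2,-0.9,0,0,0,5],
    [0.1,0.4,-1,0,0,0,5],
    [0.2,0.7,-1,0,0,0,5],
    [0.3,1,-1,0,0,0,5]
  ]
}}

```text
time: 19.67
tool_pos: [0.5843, 0.121, 0.1357]
ee_rot: [-3.14, 0.004, -2.725]
wrist_force: [0.5, 0.5, -0.1]
width: 0.012
finger_force: 30.0
```

>>> {"fn": "servo_tool", "kwargs": {
  "plan": [
    [0.1,0.3,0,0,0,0,5],
    [0.2,0.6,0,0,0,0,5],
    [0.3,0.9,0,0,0,0,5],
    [0.32,1,0,0,0,0,5]
  ]
}}

```text
time: 20.0
tool_pos: [0.5113, 0.2017, 0.1341]
ee_rot: [3.14, 0.0, -2.721]
wrist_force: [-0.3, -0.7, 0.3]
width: 0.0115
finger_force: 30.0
```

>>> {"fn": "servo_tool", "kwargs": {
  "plan": [
    [0.1,0.3,0,0,0,0,5],
    [0.2,0.6,0,0,0,0,5],
    [0.25,0.85,0,0,0,0,5],
    [0.3,1,0,0,0,0,5],
    [0.3,1.0,0,0,0,0,5],
    [0.3,1.0,0,0,0,0,5],
    [0.3,1.0,0,0,0,0,5]
  ]
}}

```text
time: 20.58
tool_pos: [0.4468, 0.2776, 0.1334]
ee_rot: [-3.141, 0.001, -2.724]
wrist_force: [-0.1, 0.6, -0.1]
width: 0.0121
finger_force: 30.0
```

>>> {"fn": "servo_tool", "kwargs": {
  "plan": [
    [0.005,0.1,0.1,0,0,0,5],
    [0.005,0.165,0.2,0,0,0,5],
    [0.005,0.165,0.3,0,0,0,5],
    [0.005,0.165,0.38,0,0,0,5],
    [0.005,0.165,0.42,0,0,0,5],
    [0.005,0.165,0.42,0,0,0,5],
    [0.005,0.165,0.42,0,0,0,5],
    [0.005,0.165,0.42,0,0,0,5]
  ]
}}

```text
time: 21.25
tool_pos: [0.4391, 0.2931, 0.0914]
ee_rot: [3.142, 0.001, -2.724]
wrist_force: [0.1, 0.4, 0.1]
width: 0.0116
finger_force: 30.0
```

Run:
```python
from h import *
s=save("side","s7.png"); o=robot.get_obs(); p=o["tool_pos"]; print(p.round(4),o["time"])
b,g,r=[s[...,k].astype(int) for k in(2,1,0)]
m=((r-np.maximum(g,b))>40); m[:300]=0
ys,xs=np.nonzero(m); print("red",xs.min(),xs.max(),ys.min(),ys.max())
a=np.linspace(0,6.28,90)
for c in(p[:2],p[:2]+[.0015,.0006]):
  q=np.array([proj("side",[c[0]+.027*np.cos(t),c[1]+.027*np.sin(t),z]) for t in a for z in(p[2]-.033+.008,p[2]-.033+.014)]); print("exp cap",q.min(0),q.max(0))
q=np.array([proj("side",[.4406+.03*np.cos(t),.2928+.03*np.sin(t),.05]) for t in a]); print("exp rim",q.min(0),q.max(0))
for rr in range(344,372,3): print(rr,s[rr,340:400:2].mean(1).astype(int).tolist())
```

```text
[0.4392 0.2932 0.0916] 21.3
red 0 390 329 419
exp cap [351.60751485 325.18586553] [390.17234183 360.74552888]
exp cap [350.63103527 325.54085026] [389.20698409 361.15317993]
exp rim [347.59460127 332.11320187] [388.95227557 368.80448645]
344 [125, 125, 125, 125, 125, 107, 72, 87, 61, 61, 56, 58, 63, 62, 63, 71, 103, 103, 115, 124, 124, 124, 124, 117, 104, 118, 125, 125, 124, 103]
347 [126, 125, 125, 125, 116, 107, 93, 60, 61, 61, 62, 58, 63, 64, 62, 98, 103, 103, 125, 124, 111, 113, 105, 105, 105, 117, 125, 125, 121, 102]
350 [125, 125, 125, 125, 107, 108, 108, 68, 62, 61, 63, 62, 63, 63, 63, 62, 62, 80, 71, 63, 86, 106, 106, 106, 107, 125, 125, 125, 103, 102]
353 [125, 125, 125, 125, 112, 107, 108, 100, 79, 61, 62, 64, 62, 63, 64, 63, 63, 86, 105, 106, 106, 105, 106, 105, 150, 125, 125, 124, 103, 103]
356 [125, 126, 125, 125, 125, 100, 108, 108, 104, 127, 62, 64, 64, 64, 105, 105, 105, 105, 106, 107, 107, 106, 99, 132, 205, 125, 124, 125, 115, 88]
359 [126, 126, 125, 126, 125, 117, 103, 108, 108, 163, 159, 102, 81, 65, 71, 84, 94, 92, 92, 84, 67, 76, 170, 204, 202, 125, 125, 125, 125, 122]
362 [126, 126, 125, 125, 125, 126, 118, 102, 110, 108, 109, 107, 118, 117, 108, 101, 97, 97, 91, 92, 122, 203, 204, 209, 220, 125, 125, 125, 125, 125]
365 [125, 125, 125, 125, 126, 125, 126, 117, 103, 108, 111, 109, 108, 109, 109, 103, 108, 107, 160, 202, 204, 206, 170, 195, 229, 229, 125, 125, 126, 125]
368 [125, 124, 125, 126, 125, 126, 125, 125, 109, 101, 105, 109, 112, 109, 112, 111, 203, 198, 188, 172, 149, 142, 229, 229, 229, 230, 230, 229, 125, 125]
371 [125, 125, 125, 126, 125, 125, 125, 125, 126, 106, 103, 104, 105, 105, 107, 108, 110, 109, 159, 205, 229, 229, 229, 229, 229, 229, 229, 230, 229, 124]
```

>>> {"fn": "servo_tool", "kwargs": {
  "plan": [
    [0,-0.005,0.03,0,0,0,5],
    [0,-0.005,0.06,0,0,0,5],
    [0,-0.005,0.09,0,0,0,5],
    [0,-0.005,0.11,0,0,0,5],
    [0,-0.005,0.13,0,0,0,5],
    [0,-0.005,0.14,0,0,0,5],
    [0,-0.005,0.15,0,0,0,5],
    [0,-0.005,0.15,0,0,0,5],
    [0,-0.005,0.15,0,0,0,5]
  ]
}}

```text
time: 22.05
tool_pos: [0.439, 0.2926, 0.076]
ee_rot: [3.142, 0.0, -2.724]
wrist_force: [0.1, -0.4, 0.1]
width: 0.0114
finger_force: 30.0
```

>>> {"fn": "servo_tool", "kwargs": {
  "plan": [
    [0,0,0.01,0,0,0,5],
    [0,0,0.015,0,0,0,5],
    [0,0,0.015,0,0,0,5],
    [0,0,0.015,0,0,0,5]
  ]
}}

```text
time: 22.38
tool_pos: [0.4392, 0.2927, 0.075]
ee_rot: [3.142, 0.001, -2.724]
wrist_force: [-0.5, 0.0, 2.2]
width: 0.0116
finger_force: 30.0
```

Contact came right at the expected height. One more small push to seat it, then release.

>>> {"fn": "servo_tool", "kwargs": {
  "plan": [
    [0,0,0.005,0,0,0,5],
    [0,0,0.01,0,0,0,5],
    [0,0,0.01,0,0,0,5],
    [0,0,0.01,0,0,0,5]
  ]
}}

```text
time: 22.72
tool_pos: [0.4392, 0.2928, 0.075]
ee_rot: [3.141, 0.001, -2.724]
wrist_force: [-1.7, -0.9, 7.0]
width: 0.0118
finger_force: 30.0
```

>>> {"fn": "servo_tool", "kwargs": {
  "plan": [
    [0,0,-0.01,0,0,0,5],
    [0,0,-0.01,0,0,0,9],
    [0,0,-0.01,0,0,0,14],
    [0,0,-0.01,0,0,0,18],
    [0,0,-0.01,0,0,0,24],
    [0,0,-0.01,0,0,0,30],
    [0,0,-0.01,0,0,0,36],
    [0,0,-0.01,0,0,0,36]
  ]
}}

```text
time: 23.38
tool_pos: [0.4389, 0.2926, 0.0743]
ee_rot: [3.142, -0.0, -2.724]
wrist_force: [0.6, -0.1, 0.6]
width: 0.0357
finger_force: 0.0
```

>>> {"fn": "servo_tool", "kwargs": {
  "plan": [
    [0,0,-0.1,0,0,0,36],
    [0,0,-0.3,0,0,0,36],
    [0,0,-0.6,0,0,0,36],
    [0,0,-0.9,0,0,0,36],
    [0,0,-1,0,0,0,36]
  ]
}}

```text
time: 23.8
tool_pos: [0.441, 0.2937, 0.1805]
ee_rot: [3.141, 0.009, -2.724]
wrist_force: [0.4, 0.1, 1.5]
width: 0.0359
finger_force: 0.0
```

>>> {"fn": "servo_tool", "kwargs": {
  "plan": [
    [0.3,0,0,0,0,0,36],
    [0.6,-0.3,0,0,0,0,36],
    [0.8,-0.6,0,0,0,0,36],
    [0.8,-1,0,0,0,0,36],
    [0.8,-1,0,0,0,0,36],
    [0.8,-1,0,0,0,0,36]
  ]
}}

```text
time: 24.3
tool_pos: [0.4067, 0.1673, 0.1744]
ee_rot: [3.141, 0.0, -2.728]
wrist_force: [-0.2, 0.6, 0.1]
width: 0.0357
finger_force: 0.0
```

Run:
```python
from h import *
s=save("side","s8.png"); t=save("top","t8.png"); o=robot.get_obs(); print(o["tool_pos"].round(4),o["time"])
i=np.hstack([cv2.resize(s[300:420,310:430,::-1],(400,400),interpolation=2),cv2.resize(t[225:305,100:180,::-1],(400,400),interpolation=2)])
j=np.hstack([cv2.resize(s[110:190,290:390,::-1],(250,200),interpolation=2),cv2.resize(s[:,:,::-1],(267,200)),cv2.resize(t[:,:,::-1],(283,200))]); cv2.imwrite("pics/c8.png",np.vstack([i,j]))
```

```text
[0.4063 0.1692 0.1743] 24.4
```

View pics/c8.png

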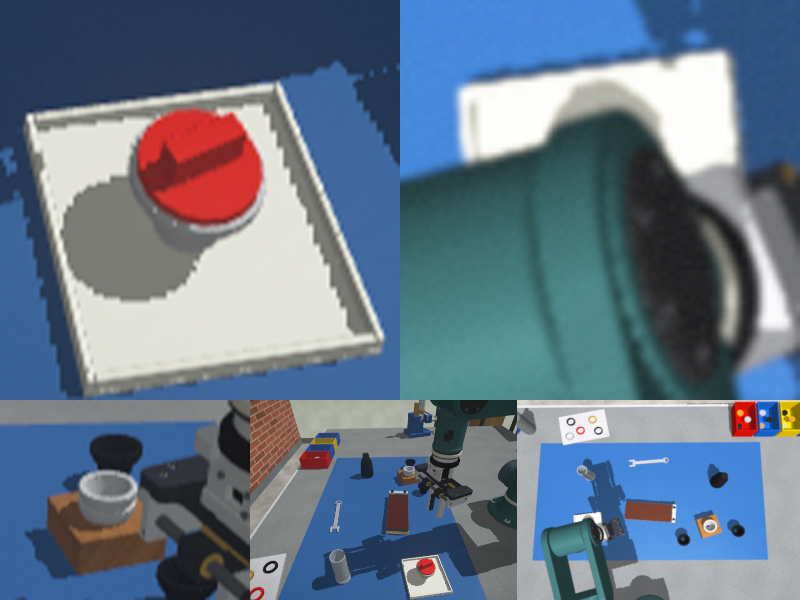

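The cap lies flat on the cup's rim (side crop 200,165) and the cup is upright in the tray. The two lower cups are still seated in the block (crop 107,500), everything else is in place, and the arm is clear. Handing in.

```bash
python3 -c "
from bench import robot
print(robot.close_job())"
```

```text
the job is handed in; nothing more can be done
None
```

The job is handed in and no verdict came back: the top cup was rubbed along the board at about 3 N and stands capped in the tray, with the lower cups still seated in the last pictures.

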